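Knock out two pellet dies with a mallet

ROBOT

A 6-joint arm with a two-finger parallel gripper is mounted at the origin on a cart in front of the work surface, level with it; the furniture and walls round the work are solid. World frame = base frame: x ahead of the robot, y to its left, z up, the work surface at z = 0. Lengths are in m, angles in degrees, forces in N, time in s.
With the tool pointing down it reaches from about 0.4 to 0.825 m from the base axis. Payload 7 kg.
Tool frame: the origin (TCP) lies midway between the tips of the shut fingers; the grasp point (between the pads) lies 19 mm behind it; z points along the fingers, y is the direction in which the jaws open and shut (so a half turn about z gives the same grasp; the last joint's range is limited). The gripper opens to 88 mm and grips with 3 to 60 N. Pads are 19 mm wide; open, the fingers measure 130 mm over their backs; the gripper's body (78 mm by 193 mm) begins 47 mm behind the grasp point.
Start: joints at [84.231, 20.546, 0.682, 0, -70.136, -16.507], TCP at [0.256, 0.625, 0.227] pointing down, gripper open.
Joint ranges: [-176.03, 176.03], [-82.01, 121.73], [-58.28, 71.71], [-173.87, 95.51], [-174.79, -0.11], [-173.66, 173.66]. Speed limits (degrees/s): [136.94, 136.94, 172.46, 180, 180, 180].

INTERFACE

Orientations are given as a 3x3 rotation matrix whose columns are the frame's x, y, z axes.
In Python, from rig import robot gives the robot as it stands. Calls block until the motion is done:
- robot.goto(position, orientation): joint-space move of the TCP to a pose.
- robot.servo_line(position, ori=None, speed=0.15): straight line of the TCP; ori=None keeps the orientation; speed is the mean speed in m/s.
- robot.movej(angles): joint-space move.
- robot.move_gripper(opening): opening from 0.0 (shut) to 1.0 (fully open); the grip force is fixed at half the most; returns when the fingers have stopped.
- robot.dwell(seconds).
- robot.ik(position, orientation): joint angles nearest the present ones, or None.
- robot.grab_frame(name): name is "scene" or "top"; returns (picture, depth): 420x560x3 uint8, red, green, blue; 420x560 float32, m along the optical axis (not along the pixel's ray), 0 where there is no reading.
- robot.camera_info(name): a dict with "vfov" (degrees; the focal length in pixels is half the picture's height over the tangent of half this angle, whatever the lens; pixels are square), "cx", "cy" (the principal point, pixels), "view" (4x4, takes a point from world to camera coordinates). Camera axes: x right, y down, z forward; pixel columns grow to the right and rows downward; lengths in m; the calibration is good to about 2 mm. A picture is of the moment at which its call begins. camera_info takes no time and is no camera call.
A pose or a line that the arm cannot do raises robot.Unreachable and nothing moves.
- robot.job_done(): hands the job in, once; it reports no verdict.
Readings, each from a call of its own:
- robot.read_t(): time.
- robot.read_qpos(): joint angles.
- robot.read_qvel(): joint speeds.
- robot.read_effort(): joint torques, N m.
- robot.read_position(): TCP position.
- robot.read_tcp_rot(): TCP orientation.
- robot.read_force(): force on the tool from outside, world axes, zero at the start.
- robot.read_ft_torque(): the same for the moment, N m.
- robot.read_grip_width(): opening from 0.0 (shut) to 1.0 (fully open).
Only numpy, scipy, OpenCV 4.12 (cv2) and the standard library are available. Lean on these libraries where they do the work, as an engineer would, in place of code of your own. Each camera call takes 0.05 s, during which the arm holds its last target.

TASK

Knock the pellets out of the two pellet dies with the small mallet: hit each die's sprung plunger briskly and squarely, in line with the plunger, until it is fully home, the upright die first and then the leaning one. Touch the dies with nothing but the mallet and do not disturb the cylinder, bottle and flask beside them. Finally stand the mallet back upright on its round mat, striking face down, and let go.

Things in the scene. Friction and masses are not known exactly. Their poses are not given: they have to be found in the camera images.
- mallet: Loose mallet, 0.28 kg. Cylindrical head 36 mm in diameter and 63 mm long with white plastic ends and a steel middle, standing on its striking face on the mat. Origin: centre of the striking face (the lower end); z runs up the head's axis. A straight handle of rectangular section (black grip 16 mm wide, 20 mm high) leaves the head level along the body's +y, its centre line 42 mm above the striking face; the black grip reaches from y = 30 to y = 115 mm.
- mallet_grip (a point): The place to hold the mallet: centre of the handle, 52 mm from the head's axis (y = 52 mm) and 42 mm above the striking face; axes as the mallet. Grip across the 16 mm width (mallet x).
- mat: Fixed round black rubber mat, 90 mm in diameter, 3 mm thick, where the mallet stands and must return. Origin: centre of its underside, on the worktop.
- upright_die: Fixed upright pellet die: dark steel barrel 48 mm in diameter on a grey foot 90 mm in diameter; the barrel's top is 68 mm above the worktop. Origin: centre of the foot's underside.
- upright_cap (a point): Centre of the top of the upright die's plunger cap (steel disc 28 mm in diameter, 8 mm thick, on a sprung rod); z points up out of the die along the plunger. Travels with the plunger; 98 mm above the worktop when joint is 0, 82 mm when home.
- upright_plunger (a joint): How far the upright plunger has been driven down along its own -z, m: starts between 0 and 0.003, fully home at the stop at 0.016. About 7 N of friction plus a light return spring of 150 N/m (some 10 N to move it near the end; it stays where it is left).
- sloping_die: Fixed leaning pellet die, same die in a grey cradle on a base 110 x 84 mm, the die's axis leaning 35 degrees from vertical toward the body's -x. Origin: on the underside of the base, 15 mm to -x of its centre; z up.
- sloping_cap (a point): Centre of the top of the leaning die's plunger cap (28 mm disc); z points out of the die along the leaning plunger. It travels with the plunger; in the sloping_die frame at about x = -20, y = 0, z = 107 mm when joint is 0. The barrel's end is 30 mm below the cap's top then, 14 mm when home.
- sloping_plunger (a joint): How far the leaning plunger has been driven along its own -z, m: starts between 0 and 0.003, fully home at the stop at 0.016; friction and spring as the other.
- measuring_cylinder: Bystander: clear measuring cylinder, base 55 x 63 mm, 180 mm tall, standing close beside the upright die. Origin: centre of its underside.
- bottle_amber: Bystander: amber bottle with black cap, 60 mm in diameter, 128 mm tall, at one side of the leaning die. Origin: centre of its underside.
- flask: Bystander: small conical flask, 65 mm in diameter, 84 mm tall, at the other side of the leaning die. Origin: centre of its underside.
- spectrophotometer: Large beige instrument on the worktop, fixed, behind the work; origin under its middle. Its case keeps to x > 0.53 m, y between -0.28 and 0.28 m and is about 175 mm tall; a small dark pull knob near the left end of its front stands out some 40 mm farther toward the robot, less than 60 mm above the worktop.
Mind the look-alikes: they are no part of the job. Several things have the shape of the mat; the one meant has the colours described above.

How it is judged (in metres and radians):
On the way, in this order (a step that is already met when the one before it is completed fails the run):
1. the upright plunger is struck with the mallet: driven faster than 30 mm/s, mallet head within 15 degrees of the plunger's axis (velocity of joint upright_plunger above 0.03 m/s and contact force between mallet and upright_die above 0.5 N and angle between the z axis of mallet and the z axis of upright_cap, either way round below 0.262 rad).
2. with the upright plunger home, the leaning plunger is struck with the mallet: driven faster than 30 mm/s, mallet head within 15 degrees of the plunger's axis (value of joint upright_plunger above 0.0135 m and velocity of joint sloping_plunger above 0.03 m/s and contact force between mallet and sloping_die above 0.5 N and angle between the z axis of mallet and the z axis of sloping_cap, either way round below 0.262 rad).
At the end, for the whole second after the job is handed in: Both plungers driven at least 13.5 mm (home is 16 mm); the mallet stands still and upright (within 0.1 rad), striking face down on the mat, its head's centre within 30 mm of the mat's centre (value of joint each of upright_plunger, sloping_plunger above 0.0135 m and horizontal distance between mallet and mat below 0.03 m and z of mallet in the frame of mat between 0 and 0.007 m and angle between mallet's own z axis and vertical below 0.1 rad and linear speed of mallet below 0.02 m/s); the robot touches nothing.
It fails at once if the measuring cylinder is moved more than 20 mm or tipped (distance of measuring_cylinder from where it was at the start of the episode above 0.02 m or angle between measuring_cylinder's own z axis and vertical above 0.35 rad).
It fails at once if the amber bottle is moved more than 20 mm or tipped (distance of bottle_amber from where it was at the start of the episode above 0.02 m or angle between bottle_amber's own z axis and vertical above 0.35 rad).
It fails at once if the flask is moved more than 20 mm or tipped (distance of flask from where it was at the start of the episode above 0.02 m or angle between flask's own z axis and vertical above 0.35 rad).
It fails at once if the hand or arm, not the mallet, pushes on a die or its plunger (over 3 N) (contact force between any of the fingers, the arm and upright_die above 3 N or contact force between any of the fingers, the arm and sloping_die above 3 N).
It also fails if it takes over 58 s, if anything falls off the work surface, if the arm or the gripper's body presses on something with over 40 N, if the wrist force passes 120 N, or if a joint passes its speed limit or range.

## Working session

There is one attempt and no reset: what is moved stays moved. The work goes in short steps, each a Python script; the robot and the scene stay as the last script left them, time stands still between calls to the robot, and variables do not carry over. Pictures are saved under pics/ and viewed, and the job is handed in when it is done.

```bash
ls; mkdir -p pics; python3 - <<'E'
from rig import robot
import cv2,numpy as np
for n in("scene","top"):
    p,d=robot.grab_frame(n); cv2.imwrite(f"pics/{n}0.png",p[:,:,::-1]); np.savez(f"{n}0.npz",p=p,d=d)
    i=robot.camera_info(n); print(n,i['vfov'],i['cx'],i['cy'],np.round(i['view'],4).tolist(), (d==0).mean())
print(robot.read_t(),robot.read_tcp_rot())
E
```

```text
pics
scene 55.282498570664146 287.90499227770255 206.22112665138312 [[0.7513, -0.6598, -0.0144, -0.4282], [-0.511, -0.5677, -0.6454, 0.3557], [0.4177, 0.4922, -0.7637, 1.0809], [0.0, 0.0, 0.0, 1.0]] 0.0041709183673469385
top 49.60452572169354 280.2381539765772 217.96270061051266 [[-0.0075, -0.9999, 0.0128, -0.0111], [-0.9874, 0.0054, -0.1581, 0.552], [0.158, -0.0138, -0.9873, 1.4856], [0.0, 0.0, 0.0, 1.0]] 0.004068877551020408
0.1 [[ 9.25349597e-01 -3.79114713e-01 -3.97632655e-04]
 [-3.79114893e-01 -9.25348611e-01 -1.35876114e-03]
 [ 1.47177514e-04  1.40807753e-03 -9.99998998e-01]]
```

View pics/scene0.png

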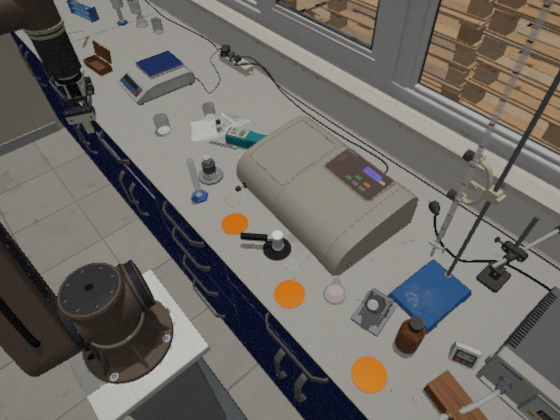

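View pics/top0.png

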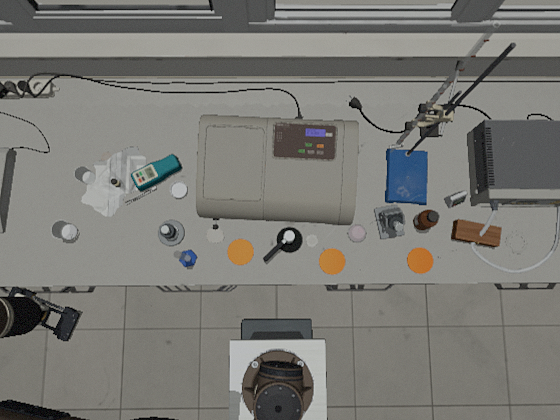

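The scene view shows the mallet on its black mat at (278,245), the upright die at (210,168) with the cylinder at (198,190), and the leaning die at (374,308) between the flask (335,290) and bottle (410,335). In the top view the mallet is at (289,239), the dies at (170,232) and (391,221). Next I'll zoom in.

```bash
cat > h.py <<'E'
import numpy as np,cv2
from rig import robot
def cam(n):
    i=robot.camera_info(n); f=210/np.tan(np.radians(i['vfov']/2)); return f,i['cx'],i['cy'],np.array(i['view'])
def pts(n,d):
    f,cx,cy,V=cam(n); v,u=np.mgrid[0:420,0:560]
    P=np.stack([(u-cx)/f*d,(v-cy)/f*d,d],-1); return (P-V[:3,3])@V[:3,:3]
def proj(n,X):
    f,cx,cy,V=cam(n); p=np.atleast_2d(X)@V[:3,:3].T+V[:3,3]; return np.c_[f*p[:,0]/p[:,2]+cx,f*p[:,1]/p[:,2]+cy]
def ray(n,u,v,z):
    f,cx,cy,V=cam(n); dr=V[:3,:3].T@np.array([(u-cx)/f,(v-cy)/f,1]); o=-V[:3,:3].T@V[:3,3]
    return o+dr*(z-o[2])/dr[2]
E
python3 - <<'E'
from h import *
def crop(n,tag,u,v,w,h,s):
    p=np.load(f'{n}0.npz')['p'][v:v+h,u:u+w]
    return cv2.resize(p[:,:,::-1],None,fx=s,fy=s,interpolation=cv2.INTER_CUBIC)
a=[crop('scene','',170,145,80,70,5),crop('scene','',230,220,80,70,5),crop('scene','',310,270,80,70,5),crop('scene','',360,280,80,70,5)]
cv2.imwrite('pics/z1.png',np.vstack([np.hstack(a[:2]),np.hstack(a[2:])])[:600])
a=[crop('top','',140,205,80,70,5),crop('top','',250,210,80,70,5),crop('top','',340,195,80,70,5),crop('top','',370,190,80,70,5)]
cv2.imwrite('pics/z2.png',np.vstack([np.hstack(a[:2]),np.hstack(a[2:])])[:600])
for n in('scene','top'):
    d=np.load(f'{n}0.npz')['d']; P=pts(n,d)
    for uv in ([(277,234),(255,237),(209,159),(374,303),(289,235),(230,222)] if n=='scene' else [(289,235),(272,252),(166,229),(390,218),(331,262),(425,218)]): print(n,uv,P[uv[1],uv[0]].round(4))
E
```

```text
scene (277, 234) [ 0.49   -0.0428  0.0709]
scene (255, 237) [0.4388 0.0012 0.0575]
scene (209, 159) [0.5139 0.3515 0.0904]
scene (374, 303) [ 0.5128 -0.3967  0.116 ]
scene (289, 235) [ 0.5475 -0.031   0.0012]
scene (230, 222) [0.4349 0.136  0.0064]
top (289, 235) [ 0.4917 -0.043   0.0628]
top (272, 252) [0.4361 0.0135 0.0602]
top (166, 229) [0.5088 0.3535 0.1019]
top (390, 218) [ 0.5432 -0.3745  0.0856]
top (331, 262) [ 0.4062 -0.1885 -0.0075]
top (425, 218) [ 0.5396 -0.4837  0.1041]
```

View pics/z1.png

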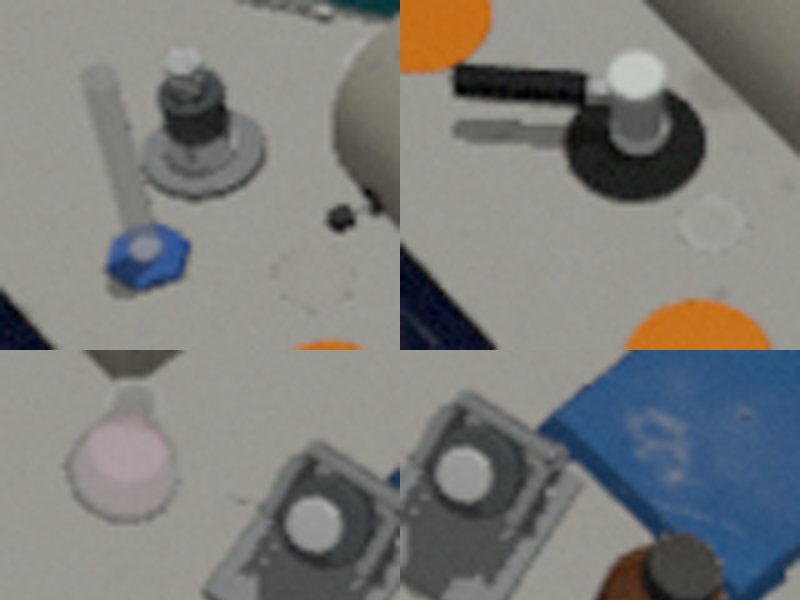

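View pics/z2.png

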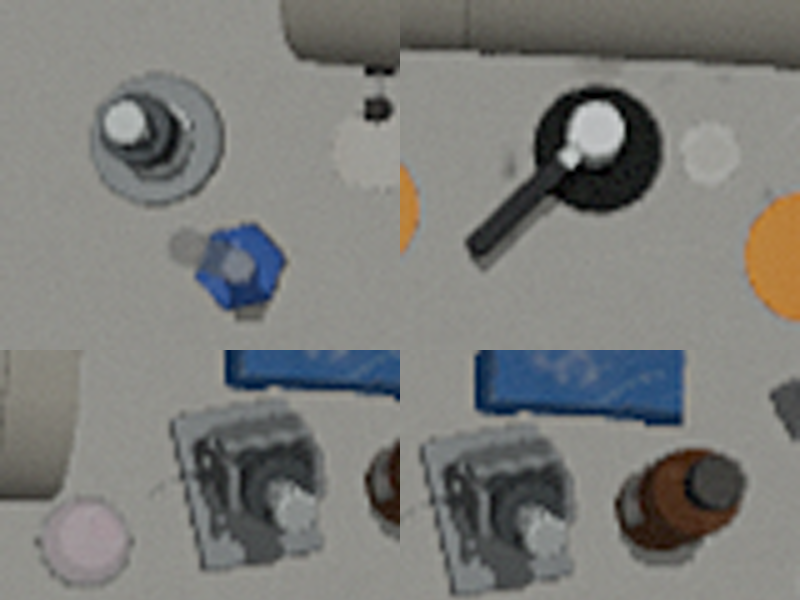

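```bash
python3 - <<'E'
from h import *
I={n:np.load(n+'0.npz')['p'] for n in('scene','top')}
for n in I:
    f,cx,cy,V=cam(n); print(n,'pos',(-V[:3,:3].T@V[:3,3]).round(3))
def blob(n,u,v,thr,r=9):
    g=I[n].min(2).astype(int); m=np.zeros_like(g,np.uint8); m[v-r:v+r+1,u-r:u+r+1]=(g[v-r:v+r+1,u-r:u+r+1]>thr)
    k,l,s,c=cv2.connectedComponentsWithStats(m,connectivity=4)
    j=1+np.argmin(np.hypot(*(c[1:]-[u,v]).T)); print(n,thr,s[j],c[j].round(2)); return c[j]
def tri(a,b):
    A=[];y=[]
    for n,c in(('scene',a),('top',b)):
        f,cx,cy,V=cam(n)
        for k,(q,c0) in enumerate(((c[0],cx),(c[1],cy))):
            w=V[k]-(q-c0)/f*V[2]; A.append(w[:3]);y.append(-w[3])
    X,r,_,_=np.linalg.lstsq(np.array(A),np.array(y),rcond=None); print('  ->',X.round(4),'res',r, (proj('scene',X)-a).round(2),(proj('top',X)-b).round(2)); return X
for nm,a,b in(('mallettop',(277,235),(289,236)),('upcap',(206,158),(165,229)),('slopecap',(373,305),(398,226))):
  for t in(150,170):
    print(nm)
    try: tri(blob('scene',*a,t),blob('top',*b,t))
    except Exception as e: print(e)
g=I['top'].min(2); print(g[212:236,384:410])
E
```

```text
scene pos [ 0.052 -0.613  1.049]
top pos [0.31  0.006 1.554]
mallettop
scene 150 [269 229  15  11 105] [276.4 234.3]
top 150 [282 231  13  12  98] [288.19 236.01]
  -> [ 0.4885 -0.0405  0.0681] res [1.15716749e-06] [[-0.24  0.07]] [[ 0.11 -0.21]]
mallettop
scene 170 [272 230  11   9  77] [276.9  234.26]
top 170 [284 231  11  10  77] [288.97 235.31]
  -> [ 0.4898 -0.0426  0.0696] res [2.58167771e-08] [[ 0.04 -0.01]] [[-0.02  0.03]]
upcap
scene 150 [203 154   7   5  25] [206.   156.12]
top 150 [161 226   8   7  44] [164.5 229. ]
  -> [0.5085 0.3582 0.1028] res [4.44580505e-08] [[ 0.04 -0.01]] [[-0.02  0.04]]
upcap
attempt to get argmin of an empty sequence
slopecap
scene 150 [372 304   1   1   1] [372. 304.]
top 150 [396 224   2   3   4] [396.5 225. ]
  -> [ 0.5174 -0.3912  0.0967] res [2.34207203e-06] [[ 0.41 -0.11]] [[-0.18  0.28]]
slopecap
attempt to get argmin of an empty sequence
[[ 86  88  86  81  85  95 106 110 106  96 107 112 117 120 109  88  79  86
  107 148 140 142 138 140 136 139]
 [ 80 103 111  96  97 109 113 119 115 103  89  79  80  92  75  51  55  73
   95 130 144 137 138
[... 1712 characters left out ...]
35 138 139
  105 122 142 140 140 134 142 138]
 [ 71  73  72  77  73  77  77  78  78  65  64  70 108 121 137 133 124 131
  108 125 139 138 140 138 139 141]
 [ 88 102  71  73  75  71  75  73  75  76  74  67  71 109 125 126 109 114
  118 121 132 143 142 139 138 138]
 [116 121  71  69  74  74  72  75  71  77  70  84 111 119 117 119 120 117
  116 118 119 138 140 137 141 136]
 [130 124 105 104  67  70  77  71  77  74  71  81 109 121 120 119 119 116
  116 119 119 140 139 141 136 139]
 [125 123 129 125 100  73  72  74  74  72  76  70  84 126 119 123 115 114
  105  99 117 144 140 137 138 139]
 [122 121 124 129 120  70  76  72  72  74  75  69  75 110 100  95  83  98
  125 122 132 141 138 138 138 137]]
```

```bash
python3 - <<'E'
from h import *
D={n:np.load(n+'0.npz') for n in('scene','top')}
PP={n:pts(n,D[n]['d']) for n in D}
for n in D:
    P=PP[n]; d=D[n]['d']
    for c in [(.45,.2),(.43,-.3),(.6,.4),(.42,.05),(.52,-.12)]:
        m=(d>0)&(np.hypot(P[...,0]-c[0],P[...,1]-c[1])<.012); print(n,'table',c,P[m][:,2].mean().round(4),P[m][:,2].std().round(4))
    def rep(nm,c,r,z0,z1=.2):
        m=(d>0)&(np.hypot(P[...,0]-c[0],P[...,1]-c[1])<r)&(P[...,2]>z0)&(P[...,2]<z1)
        q=P[m]; mid=(q.max(0)+q.min(0))/2; v,u=np.nonzero(m)
        print(n,nm,len(q),'mean',q.mean(0).round(4),'mid',mid.round(4),'z',np.percentile(q[:,2],[5,50,95]).round(4),'uv',u.mean().round(2),v.mean().round(2)); return q
    rep('mallet',(.49,-.042),.03,.055)
    rep('upcap',(.508,.355),.03,.085)
    rep('upfoot',(.508,.355),.07,.005,.03)
    for z in(.08,.09,.1): rep('slopecap',(.52,-.385),.06,z)
    rep('slopeall',(.53,-.38),.09,.005)
    rep('flask',(.5,-.3),.05,.01)
    rep('bottle',(.54,-.48),.06,.11)
E
```

```text
scene table (0.45, 0.2) 0.0027 0.0022
scene table (0.43, -0.3) 0.0017 0.0016
scene table (0.6, 0.4) 0.0025 0.0027
scene table (0.42, 0.05) 0.0122 0.0217
scene table (0.52, -0.12) 0.0031 0.0089
scene mallet 103 mean [ 0.4865 -0.0431  0.0662] mid [ 0.4878 -0.0407  0.0642] z [0.0575 0.0668 0.0699] uv 276.25 235.63
scene upcap 41 mean [0.5063 0.358  0.0974] mid [0.5067 0.3599 0.095 ] z [0.0912 0.0981 0.1009] uv 205.8 157.59
scene upfoot 293 mean [0.5038 0.3464 0.0118] mid [0.515  0.3532 0.0165] z [0.0056 0.0118 0.0188] uv 211.03 176.99
scene slopecap 320 mean [ 0.5307 -0.3919  0.0936] mid [ 0.533  -0.3889  0.0984] z [0.0808 0.0903 0.1132] uv 375.86 301.53
scene slopecap 166 mean [ 0.5215 -0.3922  0.1021] mid [ 0.5244 -0.389   0.1034] z [0.0905 0.1035 0.115 ] uv 374.07 302.28
scene slopecap 95 mean [ 0.5091 -0.3949  0.1086] mid [ 0.5094 -0.3942  0.1085] z [0.1028 0.1085 0.1157] uv 372.06 304.76
scene slopeall 1538 mean [ 0.5299 -0.3887  0.0372] mid [ 0.5316 -0.3788  0.0609] z [0.0057 0.0133 0.1045] uv 371.7 310.56
scene flask 426 mean [ 0.4955 -0.2824  0.043 ] mid [ 0.5013 -0.2801  0.0506
[... 697 characters left out ...]
 234 mean [ 0.5353 -0.3899  0.0927] mid [ 0.5355 -0.3889  0.0992] z [0.0808 0.0888 0.1131] uv 395.35 220.05
top slopecap 109 mean [ 0.5252 -0.3928  0.1017] mid [ 0.5281 -0.3878  0.1042] z [0.0909 0.1016 0.1163] uv 397.12 222.7
top slopecap 58 mean [ 0.5141 -0.3943  0.1088] mid [ 0.5209 -0.395   0.1092] z [0.1014 0.1081 0.1173] uv 398.34 225.74
top slopeall 1072 mean [ 0.5373 -0.3805  0.0395] mid [ 0.5305 -0.3792  0.0617] z [0.0055 0.0142 0.1017] uv 388.5 221.84
top flask 247 mean [ 0.5018 -0.2752  0.0415] mid [ 0.4967 -0.2915  0.0507] z [0.0141 0.0354 0.0848] uv 357.82 232.38
top bottle 113 mean [ 0.5433 -0.5007  0.1272] mid [ 0.5444 -0.5028  0.1231] z [0.1147 0.1282 0.1343] uv 432.61 215.69
```

```bash
python3 - <<'E'
from h import *
D={n:np.load(n+'0.npz') for n in('scene','top')}
def fit(m,n,z,nm):
    c=max(cv2.findContours(m.astype(np.uint8),0,1)[0],key=cv2.contourArea)[:,0,:]
    W=np.array([ray(n,u,v,z)[:2] for u,v in c]).astype(np.float32)
    (x,y),r=cv2.minEnclosingCircle(W); mu=cv2.moments(W.reshape(-1,1,2)); 
    print(n,nm,'circ',round(x,4),round(y,4),round(r,4),'centroid',(mu['m10']/mu['m00']).__round__(4),(mu['m01']/mu['m00']).__round__(4),'rect',cv2.minAreaRect(W)); return W
for n in D:
    p=D[n]['p'].astype(int); P=pts(n,D[n]['d']); hsv=cv2.cvtColor(D[n]['p'],cv2.COLOR_RGB2HSV)
    near=lambda c,r: np.hypot(P[...,0]-c[0],P[...,1]-c[1])<r
    dark=p.max(2)<75
    fit(dark&near((.49,-.045),.06)&(P[...,2]<.02),n,.003,'mat')
    fit((p.max(2)<75)&near((.44,.01),.06)&(P[...,2]>.035),n,.055,'handle')
    m=(p.max(2)<75)&near((.44,.01),.07)&(P[...,2]>.04); q=P[m]; l=cv2.fitLine(q[:,:2].astype(np.float32),cv2.DIST_L2,0,.01,.01).ravel(); print('  handle line az',np.degrees(np.arctan2(-l[1],-l[0])).round(1),'pt',l[2:].round(4),'zmed',np.median(q[:,2]).round(4), q.min(0).round(3),q.max(0).round(3))
    fit((P[...,2]>.004)&(P[...,2]<.03)&near((.508,.355),.06)&(p.max(2)-p.min(2)<25),n,.009,'upfoot')
    fit((hsv[...,0]>100)&(hsv[...,0]<130)&(hsv[...,1]>110)&near((.45,.31),.07),n,.008,'cyl')
    ms=(P[...,2]>.006)&near((.535,-.385),.085)&(p.max(2)-p.min(2)<25)
    fit(ms,n,.01,'slope')
    # cap plane
    a=P[(P[...,2]>.09)&near((.512,-.395),.03)&(p.min(2)>95)]
    c=a.mean(0); w=np.linalg.svd(a-c)[2][2]; w*=np.sign(w[2]); print('  cap plane',len(a),c.round(4),w.round(3),'az',np.degrees(np.arctan2(w[1],w[0])).round(1),'tilt',np.degrees(np.arccos(w[2])).round(1))
E
```

```text
scene mat circ 0.4839 -0.0434 0.0443 centroid 0.4784 -0.0503 rect ((0.4821321368217468, -0.04825158417224884), (0.07612243294715881, 0.08648918569087982), 61.119354248046875)
scene handle circ 0.4385 0.0065 0.0428 centroid 0.438 0.0065 rect ((0.4383475184440613, 0.006406206637620926), (0.025187663733959198, 0.08376440405845642), 41.54148483276367)
  handle line az 131.5 pt [0.439  0.0071] zmed 0.0548 [ 0.409 -0.04   0.04 ] [0.473 0.043 0.061]
scene upfoot circ 0.5048 0.3558 0.0544 centroid 0.5033 0.3512 rect ((0.5034610629081726, 0.35081157088279724), (0.0981980562210083, 0.0888364389538765), 69.73558044433594)
scene cyl circ 0.4228 0.2999 0.0291 centroid 0.4203 0.2951 rect ((0.42232587933540344, 0.29949480295181274), (0.05247402936220169, 0.05405691638588905), 70.2370834350586)
scene slope circ 0.5478 -0.3869 0.073 centroid 0.5467 -0.3867 rect ((0.550539493560791, -0.3905419409275055), (0.13241168856620789, 0.09563992917537689), 13.078737258911133)
  cap plane 97 [ 0.5105 -0.3942  0.1079] [0.066 0.225 0.972] az 73.6 tilt 13.6
top mat circ 0.4835 -0.0447 0.0436 centroid 0.4796 -0.049
[... 282 characters left out ...]
5883789)
  handle line az 133.5 pt [0.4411 0.0094] zmed 0.0556 [ 0.41  -0.023  0.044] [0.473 0.043 0.064]
top upfoot circ 0.5123 0.3569 0.055 centroid 0.5065 0.3508 rect ((0.5099555253982544, 0.35930025577545166), (0.10124951601028442, 0.09713053703308105), 9.465120315551758)
top cyl circ 0.422 0.3001 0.0294 centroid 0.4207 0.2951 rect ((0.4220829904079437, 0.3001476526260376), (0.055882055312395096, 0.04949534684419632), 45.56463623046875)
top slope circ 0.5479 -0.387 0.0709 centroid 0.5472 -0.3929 rect ((0.5474801063537598, -0.39506101608276367), (0.12152660638093948, 0.10617155581712723), 9.584247589111328)
  cap plane 65 [ 0.5145 -0.3941  0.1068] [-0.257  0.89   0.377] az 106.1 tilt 67.9
```

```bash
python3 - <<'E'
from h import *
a,b,c=[ray('top',u,v,.012) for u,v in((374.4,208),(381,239),(404.4,235))]
print(a,b,c,np.degrees(np.arctan2(*(a-b)[1::-1])),np.degrees(np.arctan2(*(b-c)[1::-1])),np.linalg.norm(a-b),np.linalg.norm(b-c))
def crop(n,u,v,w,h,s):
    p=np.load(f'{n}0.npz')['p'][v:v+h,u:u+w]
    return cv2.resize(p[:,:,::-1],None,fx=s,fy=s,interpolation=cv2.INTER_CUBIC)
cv2.imwrite('pics/z3.png',np.hstack([crop('scene',346,282,50,58,8),crop('top',366,196,50,58,8)]))
E
```

```text
[ 0.59017637 -0.34109529  0.012     ] [ 0.48228374 -0.35939037  0.012     ] [ 0.49557972 -0.44044194  0.012     ] 9.62395579730231 99.31602166962794 0.10943276214556164 0.08213489048932977
```

View pics/z3.png

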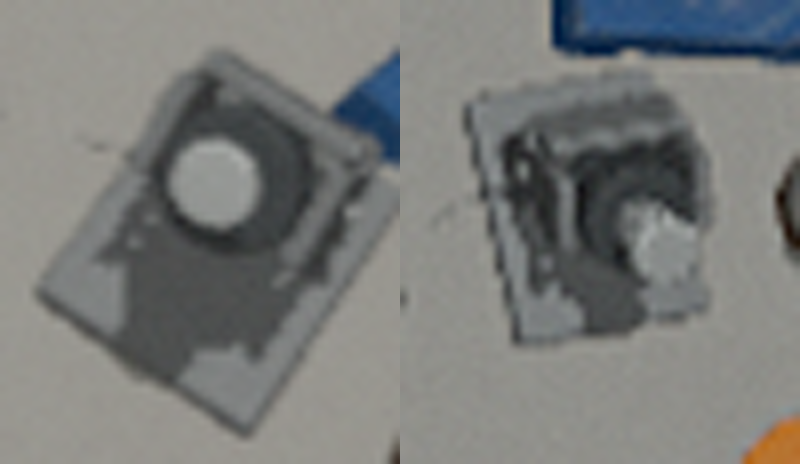

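```bash
cat >> h.py <<'E'
YG=.050
def Rm(az,lean=0.0):
    """mallet rot: handle dir azimuth az, tilted up by lean (head axis leans away from handle)"""
    a,t=np.radians([az,lean]); e=np.array([np.cos(a),np.sin(a),0]); k=np.array([0,0,1.])
    y=np.cos(t)*e+np.sin(t)*k; z=-np.sin(t)*e+np.cos(t)*k
    return np.c_[np.cross(y,z),y,z]
def tool(face,R,s):
    face=np.asarray(face,float); p=face+R@np.array([0,YG,.023]); return p,np.c_[s*R[:,1],s*R[:,0],-R[:,2]]
MAL=np.array([.4893,-.0426,.003]); AZ=132.5
MAT=np.array([.4837,-.0442,.003])
UP=np.array([.5095,.358,.098])
SL=np.array([.5105,-.395,.107]); SAZ=9.5; SR=Rm(SAZ,35)
E
python3 - <<'E'
from h import *
print('slope cap rays',ray('scene',372.9,304.9,.107),ray('top',398.9,226.6,.107))
for s in(1,-1):
    for nm,f,R in [('pick',MAL,Rm(AZ)),('pickup',MAL+[0,0,.15],Rm(AZ)),('mid',[.49,-.04,.25],Rm(90))]+[(f'up{a}',UP-[0,0,h],Rm(a)) for a in(60,90,120) for h in(.016,-.1)]+[('sl',SL-SR[:,2]*.016,SR),('slA',SL+SR[:,2]*.08,SR)]:
        q=robot.ik(*tool(f,R,s)); print(s,nm,None if q is None else np.round(q,1))
E
```

```text
slope cap rays [ 0.51113505 -0.39623236  0.107     ] [ 0.51154691 -0.39649642  0.107     ]
1 pick [  24.2   14.   -40.7   -0.   -35.3 -161.7]
1 pickup [  24.2    1.9  -30.1    0.   -57.9 -161.7]
1 mid [ 24.2   1.2 -17.6   0.  -71.2 155.8]
1 up60 [ 53.6  25.2  -8.9   0.  -55.9  96.4]
1 up60 [ 53.6  20.1  -0.7   0.  -69.2  96.4]
1 up90 [ 55.8  23.9 -11.    0.  -55.  124.2]
1 up90 [ 55.8  18.7  -2.8   0.  -68.5 124.2]
1 up120 [ 57.4  22.  -14.2   0.  -53.8 152.6]
1 up120 [ 57.4  16.5  -5.9   0.  -67.6 152.6]
1 sl [-35.6  16.2 -12.5 -37.8 -41.5 159.5]
1 slA [-39.4   9.  -11.5 -34.2 -50.2 156.7]
-1 pick [ 24.2  14.  -40.7   0.  -35.3  18.3]
-1 pickup [ 24.2   1.9 -30.1   0.  -57.9  18.3]
-1 mid [ 24.2   1.2 -17.6   0.  -71.2 -24.2]
-1 up60 [ 53.6  25.2  -8.9   0.  -55.9 -83.6]
-1 up60 [ 53.6  20.1  -0.7   0.  -69.2 -83.6]
-1 up90 [ 55.8  23.9 -11.    0.  -55.  -55.8]
-1 up90 [ 55.8  18.7  -2.8   0.  -68.5 -55.8]
-1 up120 [ 57.4  22.  -14.2   0.  -53.8 -27.4]
-1 up120 [ 57.4  16.5  -5.9   0.  -67.6 -27.4]
-1 sl [-35.6  16.2 -12.5 -37.8 -41.5 -20.5]
-1 slA [-39.4   9.  -11.5 -34.2 -50.2 -23.3]
```

```bash
sed -i 's/^SL=.*;/SL=np.array([.5112,-.3960,.107]); /' h.py; grep -n SL= h.py; sed -i 's/; *SAZ.*$/; SAZ=9.5; SR=Rm(SAZ,35)/' h.py; grep -n SL= h.py; cat >> h.py <<'E'
def snap(nm):
    ims=[]
    for n in('scene','top'):
        p,d=robot.grab_frame(n); np.savez(f'{n}_{nm}.npz',p=p,d=d); ims.append(p)
    return ims
E
python3 - <<'E'
from h import *
robot.goto(*tool(MAL+[0,0,.15],Rm(AZ),-1)); print(robot.read_t())
p,R=tool(MAL,Rm(AZ),-1)
robot.servo_line(p,R,speed=.12); print(robot.read_t(),robot.read_position()-p)
robot.move_gripper(0.0); print(robot.read_t(),robot.read_grip_width(),robot.read_position()-p,robot.read_force())
robot.servo_line(p+[0,0,.16],R,speed=.15); print(robot.read_t(),robot.read_force())
ims=snap('lift')
cv2.imwrite('pics/lift.png',np.hstack([cv2.resize(ims[0][160:290,200:330,::-1],None,fx=3,fy=3),cv2.resize(ims[1][180:310,210:340,::-1],None,fx=3,fy=3)]))
E
```

```text
24:SL=np.array([.5112,-.3960,.107]);  SR=Rm(SAZ,35)
24:SL=np.array([.5112,-.3960,.107]);  SR=Rm(SAZ,35)Traceback (most recent call last):
  File "<stdin>", line 1, in <module>
  File "h.py", line 24, in <module>
    SL=np.array([.5112,-.3960,.107]);  SR=Rm(SAZ,35)
                                             ^^^
NameError: name 'SAZ' is not defined. Did you mean: 'AZ'?
```

```bash
sed -i 's/^SL=.*/SL=np.array([.5112,-.3960,.107]); SAZ=9.5; SR=Rm(SAZ,35)/' h.py
python3 - <<'E'
from h import *
robot.goto(*tool(MAL+[0,0,.15],Rm(AZ),-1)); print(robot.read_t())
p,R=tool(MAL,Rm(AZ),-1)
robot.servo_line(p,R,speed=.12); print(robot.read_t(),robot.read_position()-p)
robot.move_gripper(0.0); print(robot.read_t(),robot.read_grip_width(),robot.read_position()-p,robot.read_force())
robot.servo_line(p+[0,0,.16],R,speed=.15); print(robot.read_t(),robot.read_force())
ims=snap('lift')
cv2.imwrite('pics/lift.png',np.hstack([cv2.resize(ims[0][160:290,200:330,::-1],None,fx=3,fy=3),cv2.resize(ims[1][180:310,210:340,::-1],None,fx=3,fy=3)]))
E
```

```text
2.4583
3.8583 [-6.38242638e-05  1.54004035e-05  3.33761518e-04]
4.9833 0.180620428476656 [ 1.35130392e-05 -3.09139559e-06 -8.04593909e-06] [-2.75175661 -0.58503057 -0.03187883]
6.2 [-0.27778903 -0.64254512 -3.58432092]
```

View pics/lift.png

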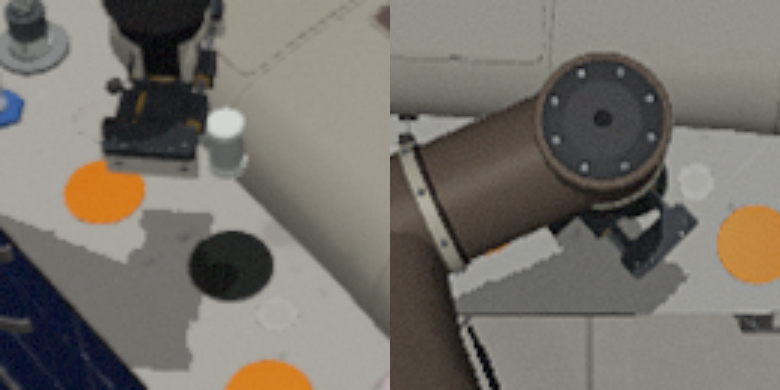

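The mallet is lifted and its head hangs upright, with the mat now clear at crop (231,265). I'll measure the droop and the mat centre from this frame.

```bash
python3 - <<'E'
from h import *
D=np.load('scene_lift.npz'); p=D['p'].astype(int); P=pts('scene',D['d'])
m=((p.max(2)<70)&(np.hypot(P[...,0]-.484,P[...,1]+.044)<.06)&(P[...,2]<.02)).astype(np.uint8)
c=max(cv2.findContours(m,0,1)[0],key=cv2.contourArea)[:,0,:]
W=np.array([ray('scene',u,v,.003)[:2] for u,v in c]).astype(np.float32); print('mat',cv2.minEnclosingCircle(W))
near=np.hypot(P[...,0]-.489,P[...,1]+.043)<.035
b=near&(P[...,2]>.2)&(p.min(2)>165); print('top',b.sum(),P[b].mean(0),np.argwhere(b).mean(0)[::-1],'expected px',proj('scene',[.4893,-.0426,.226]))
# head axis from white top to lower end in image
g=near&(P[...,2]>.15)&(p.min(2)>70); q=P[g]; 
lo=q[(q[:,2]<.185)]; print('low',len(lo),lo.mean(0))
for z in np.arange(.165,.23,.01):
    k=g&(abs(P[...,2]-z)<.005); 
    if k.sum()>3: print(round(z,3),P[k].mean(0).round(4),np.argwhere(k).mean(0)[::-1].round(1),proj('scene',[.4893,-.0426,z]).round(1))
E
```

```text
mat ((0.4835684299468994, -0.04318326339125633), 0.04385959357023239)
top 92 [ 0.48768441 -0.0430879   0.22629088] [274.42391304 200.68478261] expected px [[274.76684861 200.34303782]]
low 65 [ 0.47981411 -0.05167563  0.17454365]
0.165 [ 0.4788 -0.0523  0.1673] [274.9 217.9] [[275.6 214.5]]
0.175 [ 0.4803 -0.0514  0.1743] [275.1 215.8] [[275.5 212.2]]
0.185 [ 0.4799 -0.0517  0.185 ] [274.9 213.6] [[275.3 210. ]]
0.195 [ 0.4794 -0.0506  0.1957] [274.3 211. ] [[275.2 207.7]]
0.205 [ 0.4782 -0.0488  0.2053] [273.4 208.6] [[275.1 205.3]]
0.215 [ 0.4789 -0.0495  0.2144] [273.7 206.5] [[274.9 203. ]]
0.225 [ 0.486  -0.0444  0.2259] [274.3 201.4] [[274.8 200.6]]
```

```bash
sed -i 's/^MAT=.*/MAT=np.array([.4836,-.0437,.003])/' h.py
python3 - <<'E'
from h import *
T=lambda x,y,z,a: tool([x,y,z],Rm(a),-1)
p,R=T(MAL[0],MAL[1],.215,AZ); robot.servo_line(p,R,speed=.15)
robot.goto(*T(UP[0],UP[1],.215,105)); print(robot.read_t())
robot.servo_line(T(UP[0],UP[1],.13,105)[0],speed=.15); print(robot.read_t(),robot.read_force(),robot.read_ft_torque())
ims=snap('pre1')
cv2.imwrite('pics/pre1.png',np.hstack([cv2.resize(ims[0][90:220,140:270,::-1],None,fx=3,fy=3),cv2.resize(ims[1][160:290,100:230,::-1],None,fx=3,fy=3)]))
E
```

```text
8.3333
9.05 [-0.25469528  0.1289782  -2.49889587] [ 0.27669953 -0.03405091  0.0709675 ]
```

View pics/pre1.png

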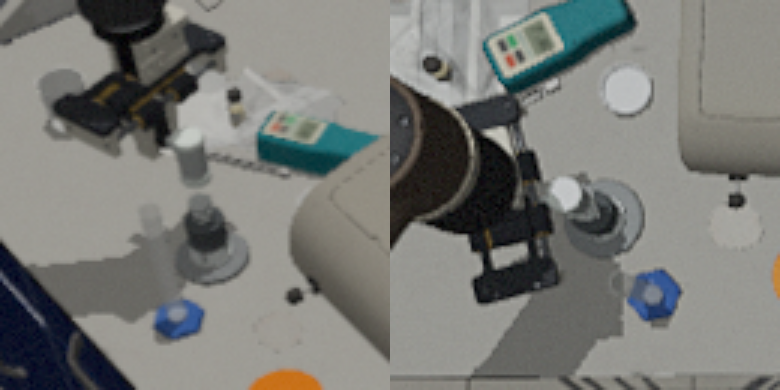

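The head is right above the plunger cap and the cylinder is clear. I'm striking now.

```bash
python3 - <<'E'
from h import *
T=lambda z: tool([UP[0],UP[1],z],Rm(105),-1)
t=T(.0818)[0]
robot.servo_line(t,speed=.22); print(robot.read_t(),robot.read_position()-t,robot.read_force(),robot.read_ft_torque())
robot.dwell(.2); print(robot.read_position()-t,robot.read_force(),robot.read_grip_width())
ims=snap('hit1')
robot.servo_line(T(.13)[0],speed=.15); print(robot.read_t(),robot.read_force(),robot.read_ft_torque())
im2=snap('post1')
c=lambda a:np.hstack([cv2.resize(a[0][110:210,150:250,::-1],None,fx=3,fy=3),cv2.resize(a[1][180:280,110:210,::-1],None,fx=3,fy=3)])
cv2.imwrite('pics/hit1.png',np.vstack([c(ims),c(im2)]))
E
```

```text
9.5167 [6.11872388e-05 1.57772338e-04 2.55382058e-04] [ 0.66856655 -0.79212143 -3.14077755] [ 0.18530501  0.01885781 -0.00059446]
[3.97284835e-05 9.61554051e-05 7.10207788e-04] [-0.6906693   0.61245611 -4.41026672] 0.17710279061833073
10.2917 [-0.43237317 -0.69194561 -4.89936109] [0.1565402  0.0322666  0.02287884]
```

View pics/hit1.png

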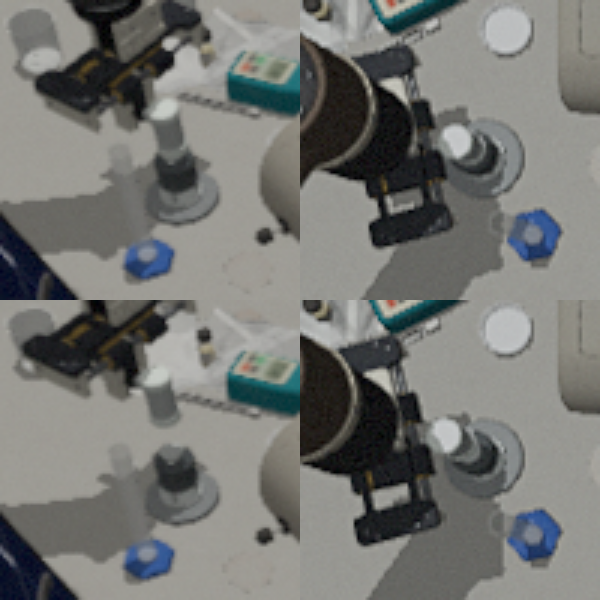

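```bash
python3 - <<'E'
from h import *
for nm in('post1','hit1'):
  for n in('scene','top'):
    D=np.load(f'{n}_{nm}.npz'); p=D['p'].astype(int); P=pts(n,D['d'])
    near=np.hypot(P[...,0]-.509,P[...,1]-.358)<.013
    m=near&(P[...,2]>.06)&(P[...,2]<.105); print(nm,n,'cap z',m.sum(),np.sort(P[m][:,2])[::-1][:30].round(3))
    b=(np.hypot(P[...,0]-.509,P[...,1]-.358)<.05)&(P[...,2]>.125)&(p.min(2)>140); print('headtop',b.sum(),P[b].mean(0).round(4),P[b][:,2].max())
D=np.load('scene_post1.npz'); 
cv2.imwrite('pics/z5.png',cv2.resize(D['p'][110:180,170:240,::-1],None,fx=8,fy=8,interpolation=cv2.INTER_CUBIC))
print(proj('scene',[[*UP[:2],.193],[*UP[:2],.130]]))
E
```

```text
post1 scene cap z 46 [0.087 0.086 0.086 0.086 0.085 0.085 0.084 0.084 0.084 0.084 0.084 0.084
 0.084 0.083 0.083 0.083 0.083 0.083 0.082 0.082 0.082 0.082 0.081 0.081
 0.081 0.081 0.08  0.08  0.079 0.078]
headtop 66 [0.5163 0.3632 0.2239] 0.324068412712192
post1 top cap z 24 [0.088 0.086 0.085 0.085 0.083 0.082 0.082 0.082 0.081 0.08  0.08  0.08
 0.079 0.079 0.079 0.078 0.071 0.07  0.07  0.069 0.068 0.067 0.066 0.062]
headtop 156 [0.5206 0.3633 0.2796] 0.5933033995875922
hit1 scene cap z 19 [0.095 0.083 0.081 0.078 0.078 0.077 0.073 0.072 0.072 0.071 0.07  0.07
 0.069 0.069 0.069 0.068 0.068 0.068 0.067]
headtop 67 [0.5184 0.3646 0.1843] 0.27614271360462594
hit1 top cap z 0 []
headtop 139 [0.5208 0.3642 0.2383] 0.5468667015821953
[[201.65898629 135.73408978]
 [204.95248659 150.10405947]]
```

View pics/z5.png

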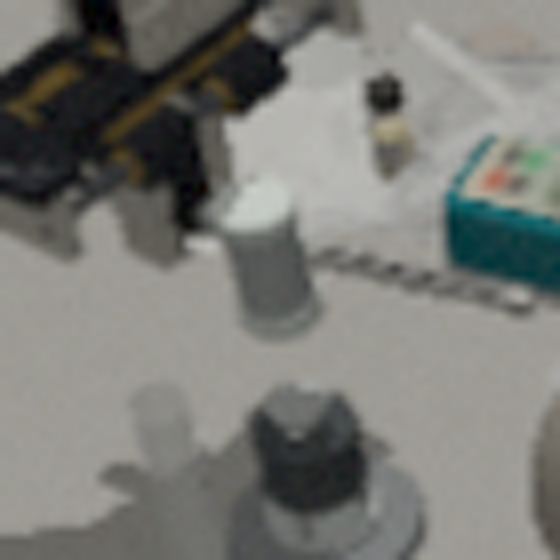

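The mallet's axis stayed in line: top at (202.5,135.6) and bottom at (205.4,149.4) against the expected (201.7,135.7) and (205,150.1). The cap reads about 83 mm, which is home within noise, so one more short blow will make sure.

```bash
python3 - <<'E'
from h import *
T=lambda z: tool([UP[0],UP[1],z],Rm(105),-1)
robot.servo_line(T(.086)[0],speed=.15); f0=robot.read_force()
print(robot.read_t(),f0,robot.read_ft_torque())
for z in(.082,.081,.080,.079):
    robot.servo_line(T(z)[0],speed=.05); robot.dwell(.1); f=robot.read_force(); print(z,robot.read_position()[2]-T(z)[0][2],f.round(2),robot.read_ft_torque().round(3))
    if f[2]-f0[2]>15: break
snap('press1')
robot.servo_line(T(.13)[0],speed=.2); print(robot.read_t(),robot.read_force(),robot.read_ft_torque())
im=snap('post1b')
cv2.imwrite('pics/z6.png',cv2.resize(im[0][110:180,170:240,::-1],None,fx=8,fy=8,interpolation=cv2.INTER_CUBIC))
for n in('scene','top'):
    D=np.load(f'{n}_post1b.npz'); P=pts(n,D['d'])
    m=(np.hypot(P[...,0]-.509,P[...,1]-.358)<.013)&(P[...,2]>.074)&(P[...,2]<.105); print(n,m.sum(),np.median(P[m][:,2]),P[m][:,2].mean())
E
```

```text
10.8333 [-0.73734883  0.55358356 -2.92153564] [ 0.25346033 -0.06645197 -0.02306587]
0.082 0.0006574171283221242 [-0.19 -0.39 -3.96] [ 0.244 -0.032  0.01 ]
0.081 7.630287856541518e-05 [ 0.33 -0.59 -3.32] [ 0.279 -0.022  0.017]
0.08 0.00026046698060848417 [-0.01 -0.2  -0.38] [ 0.287  0.14  -0.045]
0.079 0.0010015040324870411 [-2.59 -0.16  6.09] [ 0.052  0.943 -0.139]
12.7417 [ 1.00161073 -1.49106079 -4.24315402] [0.15356378 0.0358736  0.01932129]
scene 36 0.08215016285890044 0.08215728413363721
top 17 0.08150236393885252 0.08122239758141321
```

View pics/z6.png

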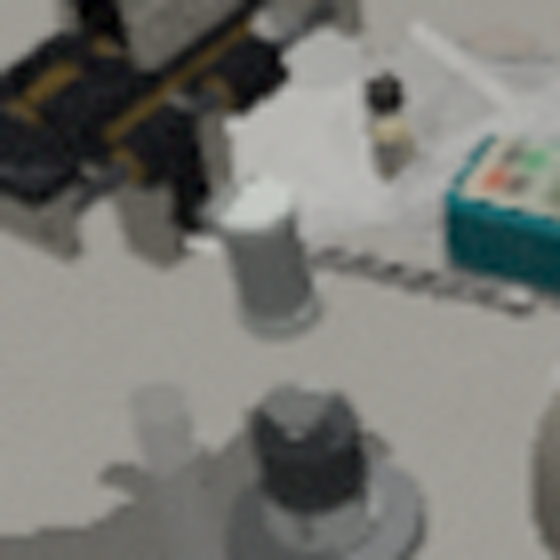

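Upright cap is now at 82 mm, so it's home and the mallet is unchanged. On to the leaning die.

```bash
python3 - <<'E'
from h import *
robot.servo_line(tool([UP[0],UP[1],.235],Rm(105),-1)[0],speed=.25)
robot.goto(*tool([.46,-.03,.26],Rm(60),-1)); print(robot.read_t(),robot.read_qpos().round(1))
a=SR[:,2]
robot.goto(*tool(SL+a*.13,SR,-1)); print(robot.read_t(),robot.read_qpos().round(1))
robot.servo_line(tool(SL+a*.035,SR,-1)[0],speed=.15); print(robot.read_t(),robot.read_force(),robot.read_ft_torque())
ims=snap('pre2')
cv2.imwrite('pics/pre2.png',np.hstack([cv2.resize(ims[0][240:370,310:440,::-1],None,fx=3,fy=3),cv2.resize(ims[1][160:290,330:460,::-1],None,fx=3,fy=3)]))
f=SL+a*.035
print('face,top px',proj('scene',[f,f+a*.063]),proj('top',[f,f+a*.063]))
E
```

```text
14.875 [ 24.9   0.4 -17.1  -0.  -72.5 -54.8]
16.425 [-41.6   5.9  -9.9 -32.9 -55.4 -24.3]
17.2083 [ 0.63821502  1.07330998 -3.27858902] [-0.40891162  2.31985899  0.00909711]
face,top px [[370.25745018 305.35589537]
 [365.14940697 306.41057141]] [[402.55700053 231.6498877 ]
 [409.84287262 241.11377154]]
```

View pics/pre2.png

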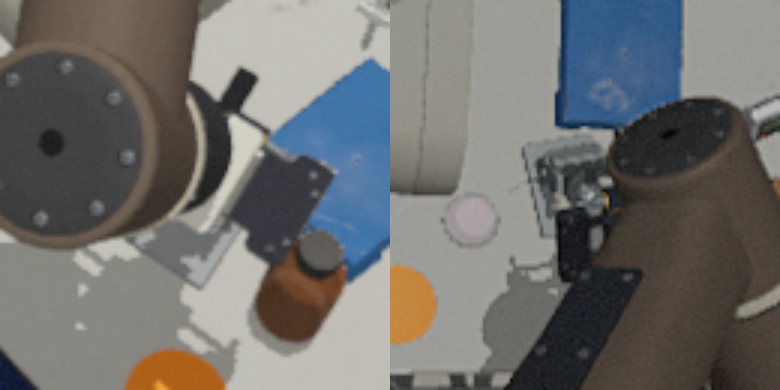

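The arm hides the head here, but the bottle (scene crop (300,290)) and flask are undisturbed and the gripper passes above them. Striking.

```bash
python3 - <<'E'
from h import *
a=SR[:,2]; T=lambda s: tool(SL+a*s,SR,-1)[0]
f0=robot.read_force()
robot.servo_line(T(-.0175),speed=.25); print(robot.read_t(),(robot.read_position()-T(-.0175)).round(4),robot.read_force().round(2),robot.read_ft_torque().round(2))
for s in(-.0175,-.0185,-.0195,-.0205,-.0215):
    robot.servo_line(T(s),speed=.05); robot.dwell(.1); f=robot.read_force(); print(s,((robot.read_position()-T(s))@a).round(4),'axial',((f-f0)@a).round(2),robot.read_ft_torque().round(2))
    if (f-f0)@a>12: break
robot.servo_line(T(.035),speed=.15)
robot.servo_line(T(.13),speed=.25)
robot.goto(*tool([.43,-.15,.26],Rm(60),-1)); print(robot.read_t())
ims=snap('post2')
cv2.imwrite('pics/post2.png',np.hstack([cv2.resize(ims[0][190:370,300:440,::-1],None,fx=3,fy=3)[:390],cv2.resize(ims[1][160:290,330:450,::-1],None,fx=3,fy=3)]))
for n in('scene','top'):
    D=np.load(f'{n}_post2.npz'); P=pts(n,D['d']); p=D['p'].astype(int)
    near=np.hypot(P[...,0]-.52,P[...,1]+.395)<.035
    m=near&(P[...,2]>.085)&(p.min(2)>95); 
    if m.sum(): q=P[m];print(n,m.sum(),q.mean(0).round(4),((q.mean(0)-SL)@a).round(4),'uv',np.argwhere(m).mean(0)[::-1])
print(proj('scene',[SL,SL-a*.016]),proj('top',[SL,SL-a*.016]))
E
```

```text
17.6667 [-0.     -0.0001  0.0002] [ 0.82 -0.35 -3.48] [-0.32  2.38  0.07]
-0.0175 0.0007 axial 0.4 [-0.38  2.3  -0.02]
-0.0185 -0.0 axial -0.08 [-0.33  2.33 -0.02]
-0.0195 0.0002 axial 3.1 [-0.22  2.23  0.09]
-0.0205 0.0006 axial 9.58 [0.29 2.2  0.34]
-0.0215 0.0009 axial 11.55 [0.48 1.86 0.46]
21.625
scene 111 [ 0.5215 -0.3942  0.095 ] -0.0158 uv [374.28828829 304.03603604]
top 56 [ 0.5217 -0.3925  0.096 ] -0.0153 uv [396.60714286 224.        ]
[[372.84699992 304.82122173]
 [373.97766014 304.58777025]] [[398.75194578 226.70736391]
 [397.06623269 224.51772995]]
```

View pics/post2.png

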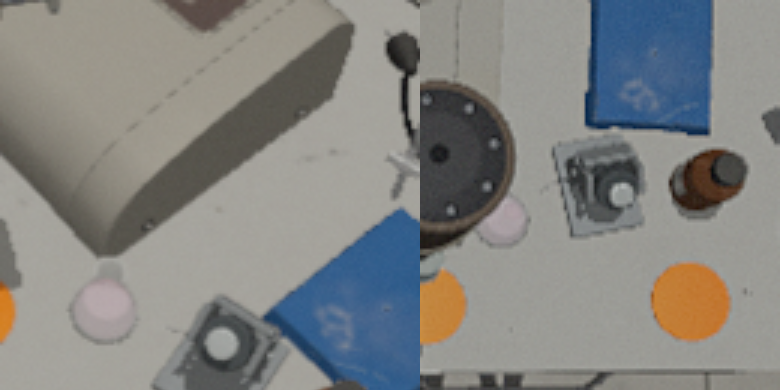

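```bash
python3 - <<'E'
from h import *
a=SR[:,2]
for f in('scene0','scene_post2','top0','top_post2'):
    n=f.split('_')[0].rstrip('0'); D=np.load(f+'.npz'); P=pts(n,D['d']); p=D['p'].astype(int)
    r=P-SL; ax=r@a; rad=np.linalg.norm(r-ax[...,None]*a,axis=-1)
    h=lambda m: (int(m.sum()),np.median(ax[m]).round(4),ax[m].mean().round(4))
    print(f,'cap',h((rad<.011)&(ax>-.025)&(ax<.01)&(p.min(2)>95)),'barrel',h((rad>.017)&(rad<.022)&(abs(ax+.03)<.01)&(p.max(2)<95)))
# mallet tilt now
D=np.load('scene_post2.npz'); q=tool([.43,-.15,.26],Rm(60),-1)
print(proj('scene',[[.43,-.15,.26],[.43,-.15,.323]]),robot.read_position()-q[0])
cv2.imwrite('pics/z7.png',cv2.resize(D['p'][170:280,230:370,::-1],None,fx=5,fy=5,interpolation=cv2.INTER_CUBIC))
E
```

```text
scene0 cap (60, np.float64(0.0023), np.float64(0.0025)) barrel (76, np.float64(-0.0278), np.float64(-0.0279))
scene_post2 cap (59, np.float64(-0.0132), np.float64(-0.0131)) barrel (91, np.float64(-0.0272), np.float64(-0.0275))
top0 cap (39, np.float64(0.0007), np.float64(-0.0034)) barrel (42, np.float64(-0.0293), np.float64(-0.0291))
top_post2 cap (36, np.float64(-0.014), np.float64(-0.0139)) barrel (40, np.float64(-0.0304), np.float64(-0.0299))
[[283.86969195 227.86652691]
 [283.27551548 211.62877012]] [-0.00020394 -0.00073844 -0.00065807]
```

View pics/z7.png

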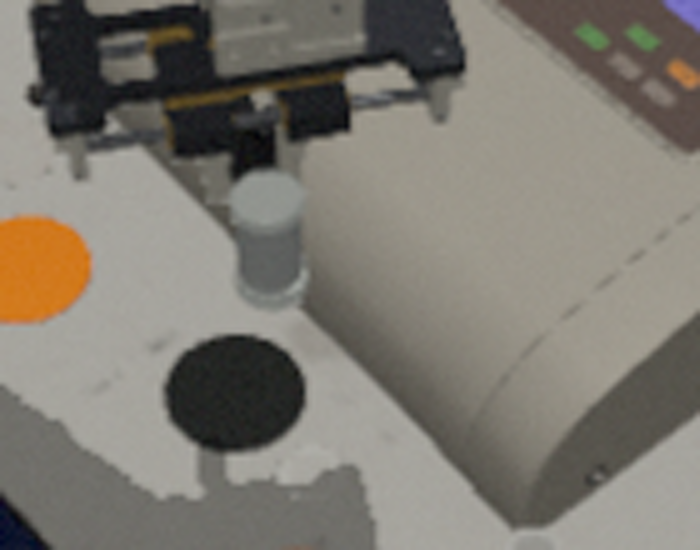

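Gap from barrel end to cap went from 30 mm to 14 mm, so the leaning plunger is home. The mallet head, at crop (270,240), looks slightly tilted in the grip. I'll hold it at the earlier lift pose and compare the two frames.

```bash
python3 - <<'E'
from h import *
p,R=tool(MAL+[0,0,.16],Rm(AZ),-1); robot.goto(p,R); robot.dwell(.2); print(robot.read_t(),robot.read_position()-p)
snap('lift2')
ims=[]
for nm in('lift','lift2'):
    D=np.load(f'scene_{nm}.npz'); I=D['p'].astype(int); P=pts('scene',D['d'])
    near=np.hypot(P[...,0]-.489,P[...,1]+.043)<.04
    b=near&(P[...,2]>.2)&(I.min(2)>165); c=P[b]; 
    w=np.linalg.svd(c-c.mean(0))[2][2]; print(nm,b.sum(),c.mean(0).round(4),np.argwhere(b).mean(0)[::-1].round(2),'normal',(w*np.sign(w[2])).round(3))
    g=near&(P[...,2]>.15)&(I.min(2)>70); v,u=np.nonzero(g); print('  head bbox',u.min(),u.max(),v.min(),v.max())
    ims.append(cv2.resize(D['p'][180:240,245:305,::-1],None,fx=6,fy=6,interpolation=cv2.INTER_CUBIC))
cv2.imwrite('pics/cmp.png',np.hstack(ims))
E
```

```text
22.9 [ 0.00028176 -0.00044495  0.00042433]
lift 92 [ 0.4877 -0.0431  0.2263] [274.42 200.68] normal [-0.015  0.005  1.   ]
  head bbox 259 281 58 219
lift2 80 [ 0.4869 -0.0428  0.2338] [274.01 198.96] normal [-0.075  0.087  0.993]
  head bbox 254 282 58 217
```

View pics/cmp.png

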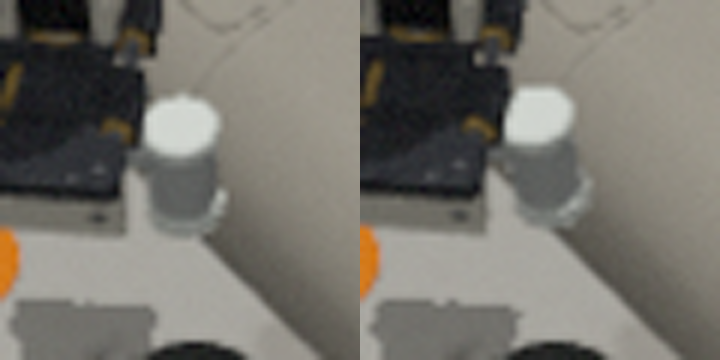

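The head has rotated about 6–8° in the grip, tilting toward the handle. I'll counter-tilt the tool about the grip point and compare again.

```bash
cat >> h.py <<'E'
def toolc(face,az,phi):
    G=np.asarray(face,float)+Rm(az)@np.array([0,YG,.042]); R=Rm(az,phi)
    return G-.019*R[:,2], np.c_[-R[:,1],-R[:,0],-R[:,2]]
def meas(nm):
    D=np.load(f'scene_{nm}.npz'); I=D['p'].astype(int); P=pts('scene',D['d'])
    near=np.hypot(P[...,0]-.489,P[...,1]+.043)<.04
    b=near&(P[...,2]>.2)&(I.min(2)>165); c=P[b]; w=np.linalg.svd(c-c.mean(0))[2][2]
    print(nm,b.sum(),c.mean(0).round(4),np.argwhere(b).mean(0)[::-1].round(2),'normal',(w*np.sign(w[2])).round(3))
    return cv2.resize(D['p'][180:240,245:305,::-1],None,fx=6,fy=6,interpolation=cv2.INTER_CUBIC)
E
python3 - <<'E'
from h import *
robot.servo_line(*toolc(MAL+[0,0,.16],AZ,7.5),speed=.1); robot.dwell(.2); print(robot.read_t())
snap('lift3')
cv2.imwrite('pics/cmp2.png',np.hstack([meas('lift'),meas('lift3')]))
E
```

```text
23.4917
lift 92 [ 0.4877 -0.0431  0.2263] [274.42 200.68] normal [-0.015  0.005  1.   ]
lift3 22 [ 0.4984 -0.045   0.2267] [277.86 199.  ] normal [ 0.372 -0.057  0.927]
```

View pics/cmp2.png

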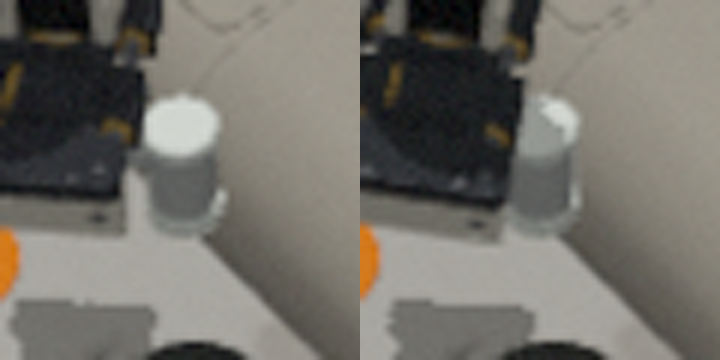

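The head now hangs essentially vertical, with its lower rim at (548,215) matching the reference (547,215). Placing it.

```bash
python3 - <<'E'
from h import *
ph=7.
robot.servo_line(*toolc(MAT+[0,0,.05],AZ,ph),speed=.15)
robot.servo_line(*toolc(MAT+[0,0,.006],AZ,ph),speed=.08); robot.dwell(.15); f0=robot.read_force(); print(robot.read_t(),f0,robot.read_ft_torque().round(3))
for dz in(.004,.003,.002,.001,0,-.001,-.002):
    robot.servo_line(toolc(MAT+[0,0,dz],AZ,ph)[0],speed=.03); robot.dwell(.1); f=robot.read_force(); print(dz,f.round(2),robot.read_ft_torque().round(3))
    if f[2]-f0[2]>3: break
snap('place')
D=np.load('scene_place.npz')
cv2.imwrite('pics/place.png',cv2.resize(D['p'][205:275,240:310,::-1],None,fx=8,fy=8,interpolation=cv2.INTER_CUBIC))
E
```

```text
25.325 [-0.91852077  0.95809097 -2.96470231] [-0.289 -0.105  0.06 ]
0.004 [-0.57  1.13 -3.21] [-0.208 -0.049  0.059]
0.003 [-2.93 -0.36  2.64] [0.028 0.117 0.116]
```

View pics/place.png

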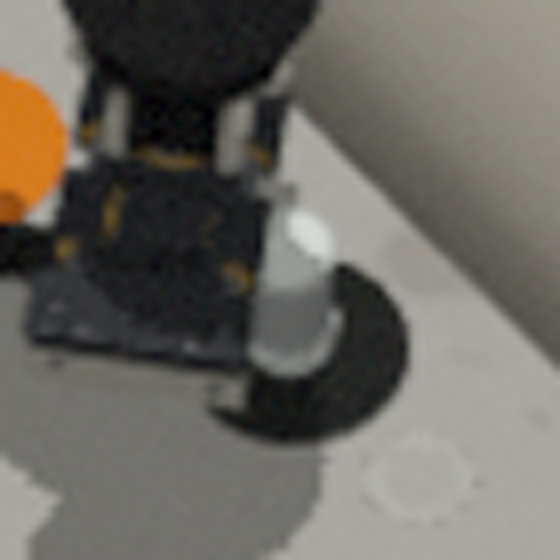

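Contact came 3 mm early on the outer edge, so the tilt is slightly over-corrected. Pressing a little will flatten it; then release.

```bash
python3 - <<'E'
from h import *
ph=7.
for dz in(.002,.001,0.0):
    robot.servo_line(toolc(MAT+[0,0,dz],AZ,ph)[0],speed=.03); robot.dwell(.1); f=robot.read_force(); print(dz,f.round(2),robot.read_ft_torque().round(3))
    if f[2]>12: break
robot.move_gripper(0.6); robot.dwell(.3); print(robot.read_t(),robot.read_force())
p,R=toolc(MAT+[0,0,0],AZ,ph); robot.servo_line(p-R[:,2]*.12,speed=.1)
robot.goto([.42,.25,.3],R) ; print(robot.read_t())
ims=snap('fin')
cv2.imwrite('pics/fin.png',np.hstack([cv2.resize(ims[0][200:280,230:310,::-1],None,fx=4.8,fy=4.8,interpolation=cv2.INTER_CUBIC),cv2.resize(ims[1][200:280,250:330,::-1],None,fx=4.8,fy=4.8,interpolation=cv2.INTER_CUBIC)]))
for n in('scene','top'):
    D=np.load(f'{n}_fin.npz'); P=pts(n,D['d']); I=D['p'].astype(int)
    m=(np.hypot(P[...,0]-.485,P[...,1]+.044)<.035)&(P[...,2]>.055)&(I.min(2)>150); print(n,m.sum(),P[m].mean(0).round(4),np.percentile(P[m][:,2],[10,90]).round(4))
E
```

```text
0.002 [-5.94 -0.28  9.97] [0.469 0.555 0.318]
0.001 [-9.67 -0.55 17.38] [0.746 1.092 0.539]
27.9417 [-9.37652522 -0.78784543 17.69209389]
30.4667
scene 85 [ 0.4813 -0.0423  0.0677] [0.0653 0.0698]
top 86 [ 0.4827 -0.0434  0.0665] [0.0624 0.0699]
```

View pics/fin.png

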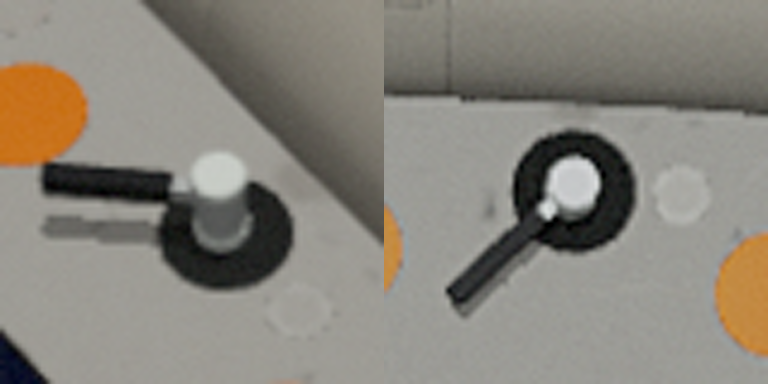

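```bash
python3 - <<'E'
from h import *
print(robot.read_t(),robot.read_force(),robot.read_grip_width(),robot.read_position())
a=SR[:,2]
ims=snap('end')
cv2.imwrite('pics/end.png',ims[0][:,:,::-1])
for n in('scene','top'):
    D=np.load(f'{n}_end.npz'); P=pts(n,D['d']); p=D['p'].astype(int)
    m=(np.hypot(P[...,0]-.509,P[...,1]-.358)<.013)&(P[...,2]>.074)&(P[...,2]<.105); print(n,'up',m.sum(),np.median(P[m][:,2]) if m.any() else None)
    r=P-SL; ax=r@a; rad=np.linalg.norm(r-ax[...,None]*a,axis=-1); m=(rad<.011)&(ax>-.025)&(ax<.01)&(p.min(2)>95); print('slope',np.median(ax[m]))
E
```

```text
30.5667 [ 0.59223392 -0.8151587   0.18252506] 0.6000475810912771 [0.42010021 0.24888242 0.29904871]
scene up 34 0.08269548496711787
slope -0.013365457846885814
top up 0 None
slope -0.014544487899552134
```

View pics/end.png

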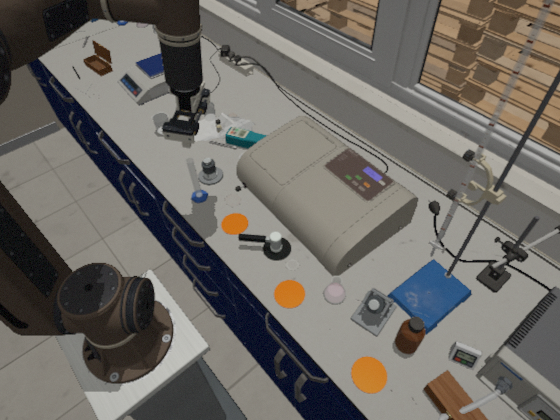

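The view shows the mallet upright on its mat at (277,243), with the cylinder (200,190), flask (335,290) and bottle (410,335) where they started. The gripper is open and clear. Handing in.

```bash
python3 -c "
from rig import robot
robot.job_done(); print(robot.read_t())"
```

```text
the job is handed in; nothing more can be done
the job is handed in; nothing more can be done
```

I struck both plungers home with the mallet, the upright one first, then stood the mallet back on its mat, let go and handed the job in at about 30.6 s of the 58 s allowed. The interface gives no verdict, so these are my own last checks:

- **Upright plunger:** the cap top reads 82–83 mm above the worktop, against 82 mm when home. After the strike I added a slower press to make sure.
- **Leaning plunger:** the gap from barrel end to cap went from 30 mm to 14 mm in the scene view, which is home. The top view disagreed slightly, reading about 16 mm. Here too I followed the strike with a slow press.
- **Mallet:** it stands upright, and its head centre is about 2 mm from the mat's centre.
- **Bystanders and robot:** the cylinder, flask and bottle look unmoved by eye in the final picture. The gripper is open, clear, and reads almost no force.

Two things did not go to plan:

- **Slip in the grip:** the mallet turned about 7° in the grip during the blows, still inside the 15° limit as far as I could measure. I tilted the tool back before placing it. It touched the mat about 3 mm early, so I pressed lightly to flatten it.
- **Unexplained force reading:** the wrist still read about 18 N just after the fingers opened. It fell to near zero once I withdrew, and the mallet stayed standing.

I had no reading of plunger speed or contact force, so I'm inferring that both strikes counted from the commanded speeds (0.22 and 0.25 m/s) and the plunger travel.

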